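Seat the tin's double lid and take off the outer lid alone

TASK

First swing the can opener's crank off the tin until it lies straight back along the opener's two handles, and leave it there. Then pick up the nested pair of lids by the inner lid's wooden knob, lower them together onto the tin, fully home and without dropping them, and let go. Finally lift the outer lid off by its neck while the inner lid stays seated, and finish still holding it level in the air, wholly above the inner lid's knob, the other utensils undisturbed.

Things in the scene. Friction and masses are not known exactly. Their poses are not given: they have to be found in the camera images.
- insert: Maple tray insert, fixed on the drawer floor (z = 10 mm; drawer walls reach z = 50 mm). Slab x -75 to 185, y -75 to 145 mm, 12 mm thick. Origin: underside, under the tin's centre; z up. The fixed can opener's 30 mm wide head is at x = 0, y = 85 mm, up to 32 mm above the origin; its two black handles run side by side from there to x = 173 mm along the insert's +x, up to 40 mm high.
- tin_mouth (a point): Centre of the mouth of the round open tin (fixed in the insert), at rim height, 40 mm above the insert's origin. Tin outside diameter 84 mm, mouth 78 mm, inside depth 26 mm. Axes as the insert's.
- crank_pivot (a point): Point on the vertical axis about which the crank of the can opener turns, at mid thickness of the crank bar; fixed in the insert at x = 0, y = 85 mm, 50 mm above its origin.
- crank (a joint): Steel crank's angle, rad: 0 straight along the handles (insert's +x), growing clockwise from above, pi/2 pointing at the tin's centre, barring its mouth. Stops at -0.6 and 2.3; starts at 1.25 to 1.9. Flat bar 13 mm wide, 6 mm thick, underside 7 mm above the tin's rim. Light friction (0.6 N at the knob); stays where left.
- crank_knob (a point): Centre of the top of the crank's upright black round knob: diameter 12 mm, 33 mm tall above the bar's top face, 70 mm out from the pivot. It does not spin on the crank.
- inner_lid: Loose steel inner lid, 130 g. Origin: centre of its underside; z up. Plug 14 mm tall, 62 mm across below, 72 above; then a flange 86 mm across, 4 mm thick, that rests on the tin's rim (origin then 14 mm below tin_mouth); then an upright walnut knob, a 16 mm cylinder from 18 to 73 mm, up through the outer lid. Starts on the drawer floor; lifting it by the knob carries the outer lid along.
- outer_lid: Loose steel outer lid, 100 g. Origin: centre of its plate's underside, which rests on the inner flange (18 mm above the inner lid's origin); z up. Plate 100 mm across, 3 mm thick, 21 mm hole for the knob; skirt 10 mm down, 94 mm inside; round the hole a tubular neck, 40 mm outside, 34 inside, from 3 to 23 mm. The knob tops the neck by 32 mm. Lifted by the neck it leaves the inner lid.
- corkscrew: Bystander: walnut T-handle corkscrew, lying flat; handle 106 mm long along its y, 22 mm thick, screw 94 mm along its +x. Origin under the middle of the handle.
- pourer: Bystander: pewter wine pourer spout standing upright, 38 mm across, 85 mm tall. Origin: centre of its underside.
- fish_opener: Bystander: blue enamelled steel bottle opener shaped like a fish, lying flat, 112 x 45 x 7 mm. Origin: centre of its underside.
Mind the look-alikes: they are no part of the job. Leave any orange or red look-alike of the outer_lid alone.

How it is judged:
On the way, in this order (a step that is already met when the one before it is completed fails the run):
1. the crank lies straight along the handles (within 0.17 rad) (value of joint crank between -0.17 and 0.17 rad), for 0.2 s.
2. both lids sit home on the tin, still nested, let go of and at rest (z of inner_lid in the frame of tin_mouth between -0.018 and -0.0115 m and horizontal distance between inner_lid and tin_mouth below 0.006 m and angle between inner_lid's own z axis and vertical below 0.06 rad and z of outer_lid in the frame of inner_lid between 0.015 and 0.021 m and contact force between the fingers and inner_lid below 0.3 N and linear speed of inner_lid below 0.02 m/s), for 0.2 s.
At the end, for the whole second after the job is handed in: Inner lid home on the tin (origin 11.5-18 mm below the mouth point, 6 mm off centre, 0.06 rad tilt at most), untouched, at rest. Fingers hold the outer lid still, level within 0.25 rad, over 83 mm above the inner lid's origin, carried by nothing else. Crank within 0.2 rad of 0 (z of inner_lid in the frame of tin_mouth between -0.018 and -0.0115 m and horizontal distance between inner_lid and tin_mouth below 0.006 m and angle between inner_lid's own z axis and vertical below 0.06 rad and linear speed of inner_lid below 0.02 m/s and z of outer_lid in the frame of inner_lid above 0.083 m and value of joint crank between -0.2 and 0.2 rad and angle between outer_lid's own z axis and vertical below 0.25 rad and linear speed of outer_lid below 0.03 m/s and contact force between the fingers and outer_lid above 1 N and contact force between each of outer_lid, the fingers and inner_lid below 0.1 N and contact force between outer_lid and insert below 0.1 N); the arm keeps its last pose, push and grip.
It fails at once if the outer lid is taken off while the inner lid is not home on the tin (z of outer_lid in the frame of inner_lid above 0.03 m and not (z of inner_lid in the frame of tin_mouth between -0.018 and -0.0115 m and horizontal distance between inner_lid and tin_mouth below 0.006 m and angle between inner_lid's own z axis and vertical below 0.06 rad)).
It fails at once if the lids are dropped (the inner lid falls free, faster than 0.45 m/s) (contact force between the fingers and inner_lid below 0.05 N and linear speed of inner_lid above 0.45 m/s).
It fails at once if the corkscrew is moved more than 30 mm (distance of corkscrew from where it was at the start of the episode above 0.03 m).
It fails at once if the wine pourer is moved more than 30 mm (distance of pourer from where it was at the start of the episode above 0.03 m).
It fails at once if the fish bottle opener is moved more than 30 mm (distance of fish_opener from where it was at the start of the episode above 0.03 m).
It also fails if it takes over 69 s, if anything falls off the work surface, if the arm or the gripper's body presses on something with over 40 N, if the wrist force passes 120 N, or if a joint passes its speed limit or range.

ROBOT

A 7-joint arm with a two-finger parallel gripper is mounted at the origin on the work surface. World frame = base frame: x ahead of the robot, y to its left, z up, the work surface at z = 0. Lengths are in m, angles in rad, forces in N, time in s.
With the tool pointing down it reaches from about 0.375 to 0.925 m from the base axis. Payload 3.1 kg.
Tool frame: the origin (TCP) lies on the centre line of the jaws, within the pads' length; the fingertips stand 22 mm ahead of it and the grasp point (between the pads) lies 3 mm ahead of it; z points along the fingers, x is the direction in which the jaws open and shut, and the axes are right-handed (so a half turn about z gives the same grasp; the last joint's range is limited). The gripper opens to 85 mm and grips with 20 to 120 N. Pads are 22 mm wide; open, the fingers measure 114 mm over their backs; the gripper's body (76 mm by 85 mm) begins 54 mm behind the grasp point. The pads swing forward as they close: fully open they stand 13 mm farther back than shut.
Start: joints at [1.169, 0.383, 0.044, 1.598, -0.018, 1.161, -0.05], TCP at [0.194, -0.62, 0.253] pointing down, gripper open.
Joint ranges: [-2.61, 2.61], [-0.41, 2.15], [-1.48, 1.57], [0, 2.5], [-1.57, 4.71], [0.05, 1.97], [-2.85, 2.85]. Speed limits (rad/s): [2.79, 2.79, 3.14, 3.14, 3.14, 3.14, 3.14].

INTERFACE

Orientations are given as a unit quaternion [w, x, y, z].
In Python, from bench import bot gives the robot as it stands.
- The arm moves only by the shell command python3 -m jog 'ROWS' [OPENING] [FORCE]. ROWS is a JSON object of lists of equal length, an entry for each row: "offset": the shift along the tool's x, y, z as a fraction of full scale, a list of three; "yaw": the turn about the tool's z as a fraction of full scale. In form: {"offset": [[x, y, z], ...], "yaw": [yaw, ...]}. A call has 1 to 20 rows; each row is the pose to reach, as a shift and turn from the pose measured when the call began, along the tool's axes at that moment, turning the shorter way round; what a row does not reach only later rows make up. Full scale, the value 1, is 25 cm for a shift and 180 degrees for a turn. A row lasts 1/10 s, in which the tool goes at most 50 mm and 8.59 degrees, less where a joint would pass 70% of its speed; a pose out of reach is approached as far as the arm can. A call with a number of a shift or a turn outside -1 to 1 is refused whole. A call with a gripper value outside its range is refused whole. OPENING is the opening, from 0 (shut) to 1 (fully open), set as the call begins (- or left out, the last holds). The fingers move at their own pace and stop on an object; FORCE is the grip in N (left out, the last holds). Time passes only in rows, so rows that repeat a pose let the fingers close. It gives the time, the measured TCP pose, the force and the opening at its end, in the units of the state.
- bot.sense(): the state, without advancing time (a new reading comes with each control period).
- bot.camera(name): name is "scene" or "top" or "wrist"; returns a dict with "img" (400x640x3 uint8, red, green, blue), "range_z" (400x640 float32, m along the optical axis (not along the pixel's ray), 0 where there is no reading), "vfov" (degrees; the focal length in pixels is half the picture's height over the tangent of half this angle, whatever the lens; pixels are square), "cx", "cy" (the principal point, pixels), "R" (3x3) and "t" (3): a world point X has camera coordinates R X + t. Camera axes: x right, y down, z forward; pixel columns grow to the right and rows downward; lengths in m; the calibration is good to about 2 mm. A picture is of the moment at which its call begins.
- bot.close_job(): hands the job in, once; it reports no verdict.
The state is a dict: "t": time; "qpos": joint angles; "joint_velocities": joint speeds; "joint_torque": joint torques, N m; "tool_pos": TCP position; "tool_rot": TCP orientation; "force": force on the tool from outside, world axes, zero at the start; "torque": the same for the moment, N m; "grip_width": opening from 0.0 (shut) to 1.0 (fully open).
Only numpy, scipy, OpenCV 4.12 (cv2) and the standard library are available. Lean on these libraries where they do the work, as an engineer would, in place of code of your own. Each camera call takes 0.05 s, during which the arm holds its last target. There are 200 camera calls.

## Working session

There is one attempt and no reset: what is moved stays moved. The work goes in short steps, Python scripts to look and compute and a shell command to move; the robot and the scene stay as the last step left them, time stands still between calls to the robot, and variables do not carry over. Pictures are saved under pics/ and viewed, about 8 in all and at most 12, crops included, and the job is handed in when it is done.

```bash
mkdir -p pics
cat > h.py <<'E'
import numpy as np, cv2
from bench import bot
def cam(n):
    c=bot.camera(n); c['f']=200/np.tan(np.radians(c['vfov'])/2); return c
def save(c,name,crop=None,s=1):
    im=c['img'][:,:,::-1]
    if crop: x0,y0,x1,y1=crop; im=im[y0:y1,x0:x1]
    cv2.imwrite('pics/'+name,cv2.resize(im,None,fx=s,fy=s,interpolation=cv2.INTER_CUBIC))
def ray(c,u,v,z):
    R,t=np.array(c['R']),np.array(c['t']); o=-R.T@t
    d=R.T@np.array([(u-c['cx'])/c['f'],(v-c['cy'])/c['f'],1]); return o+d*(z-o[2])/d[2]
def cloud(c):
    v,u=np.mgrid[0:400,0:640]; z=c['range_z']
    P=np.stack([(u-c['cx'])/c['f']*z,(v-c['cy'])/c['f']*z,z],-1)
    return (P-np.array(c['t']))@np.array(c['R'])
E
python3 - <<'E'
from h import *
for n in ['top','scene']:
    c=cam(n); save(c,n+'0.png',s=1.25); print(n,-np.array(c['R']).T@c['t'],c['f'],c['cx'],c['cy'])
    print((c['range_z']==0).mean())
print(bot.sense())
E
```

```text
top [ 0.29150465 -0.00647521  1.56357379] 449.46726762402545 316.6109983053378 198.2442120651941
0.00378515625
scene [1.07186836 0.0126647  0.88960795] 392.59139155842377 321.7991524779396 200.6343425793097
0.00412109375
{'t': 0.1, 'qpos': array([ 1.16916944,  0.38373608,  0.04381687,  1.59942603, -0.01789198,
        1.16124047, -0.04995379]), 'joint_velocities': array([-0.00141619, -0.0025519 ,  0.00144627, -0.00345222, -0.00101056,
       -0.00108335,  0.00121669]), 'joint_torque': array([ 2.64949580e-03, -4.34728360e+01,  1.02962449e+00, -2.50455022e+01,
        1.10215688e-02,  5.47269083e-03,  1.12850955e-05]), 'tool_pos': array([ 0.19422888, -0.61944568,  0.25201931]), 'tool_rot': array([-6.63942317e-04,  8.05983061e-01, -5.91937365e-01, -1.01032104e-03]), 'force': array([-0.13916583,  0.3649863 ,  0.05172891]), 'torque': array([-0.03570824,  0.02540438,  0.04278559]), 'grip_width': 0.9962450683651816}
```

View pics/top0.png

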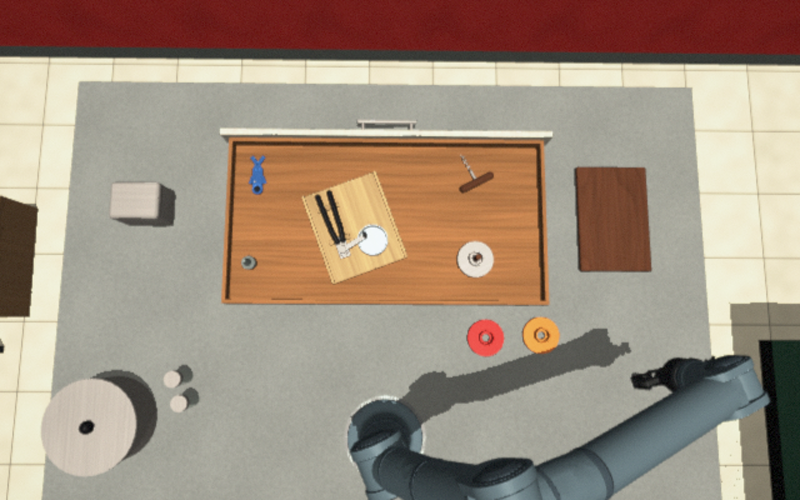

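View pics/scene0.png

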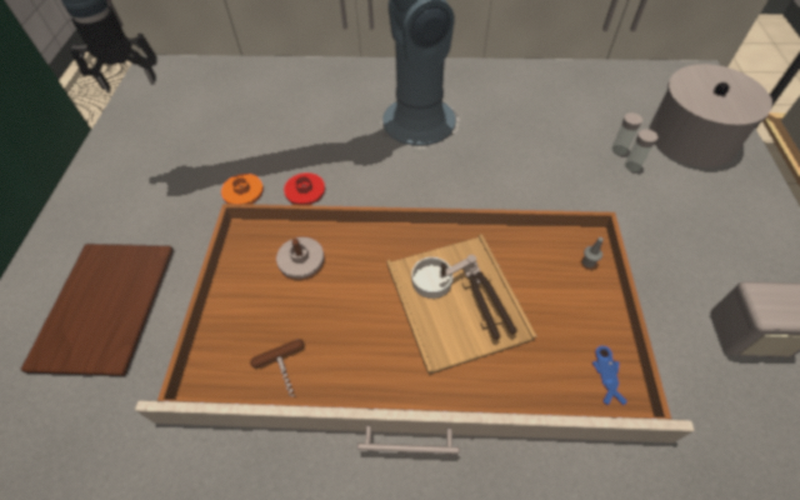

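Top view (1.25x): the nested lids are the white/steel disc with the walnut knob at (476,258) inside the drawer. The red (485,338) and orange (541,335) discs are look-alikes outside the drawer. The tin is at (373,240) and the crank knob at about (363,235). The opener head is at about (340,248), with the handles running to (325,195).

Run:
```python
from h import *
c=cam('top'); save(c,'top_crop.png',(235,130,405,245),4.7)
P=cloud(c); im=c['img']; hsv=cv2.cvtColor(im,cv2.COLOR_RGB2HSV)
# insert
print('insert px hsv',hsv[160,290],hsv[150,300],hsv[210,275],'drawer',hsv[180,230])
x,y,z=P[...,0],P[...,1],P[...,2]
roi=np.zeros((400,640),bool); roi[130:240,235:335]=1
m=(roi&(hsv[...,2]>165)&(hsv[...,1]>60)&(hsv[...,1]<160)).astype(np.uint8)
n,l,s,_=cv2.connectedComponentsWithStats(m); k=1+s[1:,4].argmax()
pts=np.argwhere(l==k)[:,::-1]
W=np.array([ray(c,u,v,.022)[:2] for u,v in pts])
r=cv2.minAreaRect((W*1000).astype(np.float32)); print('rect mm',r, 'z med',np.median(z[l==k]))
# tin rim / lids: points by height
def circ(mask,zz,name):
    pts=np.argwhere(mask)[:,::-1].astype(np.int32)
    W=np.array([ray(c,u,v,zz)[:2] for u,v in pts]); (cx,cy),rad=cv2.minEnclosingCircle((W*1000).astype(np.float32)); print(name,cx,cy,rad,len(pts),'mean',W.mean(0))
roi2=np.zeros((400,640),bool); roi2[185:230,355:405]=1
m=(roi2&(hsv[...,1]<60)&(hsv[...,2]>100)).astype(np.uint8); m=cv2.morphologyEx(m,cv2.MORPH_OPEN,np.ones((3,3)))>0
circ(m,.049,'lids'); print('z lids',np.percentile(z[m],[5,50,95]))
roi3=np.zeros((400,640),bool); roi3[172:212,282:315]=1
m=(roi3&(hsv[...,1]<60)&(hsv[...,2]>100)); circ(m,.05,'tin')
q=roi3&(z>.065); print('knob high',P[q].round(3)[:40])
q=roi2&(z>.085); print('lid knob',P[q].round(3)[:20])
```

```text
insert px hsv [ 20 106 235] [ 18 112 225] [ 19 113 227] drawer [ 13 152 190]
rect mm ((561.975341796875, 86.9045639038086), (385.1482238769531, 349.9491882324219), 0.5572705268859863) z med 0.013932664355005986
lids 479.70501708984375 -240.7776336669922 49.38890838623047 619 mean [ 0.47891429 -0.24048923]
z lids [0.02610104 0.03190951 0.04884763]
tin 530.191650390625 46.368717193603516 48.45242691040039 495 mean [0.53003971 0.04091069]
knob high [[ 0.292 -0.006  1.564]
 [ 0.292 -0.006  1.564]
 [ 0.292 -0.006  1.564]
 [ 0.292 -0.006  1.564]
 [ 0.292 -0.006  1.564]
 [ 0.544  0.06   0.1  ]
 [ 0.541  0.063  0.099]
 [ 0.542  0.06   0.09 ]
 [ 0.541  0.057  0.099]
 [ 0.538  0.063  0.096]
 [ 0.538  0.06   0.093]
 [ 0.538  0.057  0.097]
 [ 0.535  0.063  0.095]
 [ 0.535  0.06   0.094]
 [ 0.535  0.057  0.092]
 [ 0.538  0.054  0.073]
 [ 0.536  0.068  0.068]
 [ 0.534  0.064  0.079]
 [ 0.533  0.06   0.085]
 [ 0.534  0.057  0.082]
 [ 0.536  0.054  0.066]
 [ 0.532  0.061  0.072]
 [ 0.532  0.058  0.069]
 [ 0.529  0.068  0.067]
 [ 0.525  0.088  0.07 ]
 [ 0.525  0.078  0.069]
 [ 0.526  0.074  0.067]
 [ 0.525  0.068  0.068]
 [ 0.522  0.088  0.065]
 [ 0.522  0.081  0.067]
 [ 0.522  0.074  0.068]
 [ 0.519  0.091  0.066]
 [ 0.518  0.084  0.069]
 [ 0.519  0.078  0.067]
 [ 0.515  0.084  0.069]
 [ 0.292 -0.006  1.564]]
lid knob [[ 0.292 -0.006  1.564]
 [ 0.488 -0.246  0.085]
 [ 0.485 -0.239  0.086]
 [ 0.484 -0.245  0.089]
 [ 0.485 -0.249  0.085]
 [ 0.481 -0.242  0.088]
 [ 0.478 -0.245  0.09 ]
 [ 0.292 -0.006  1.564]
 [ 0.292 -0.006  1.564]
 [ 0.292 -0.006  1.564]
 [ 0.292 -0.006  1.564]]
```

View pics/top_crop.png

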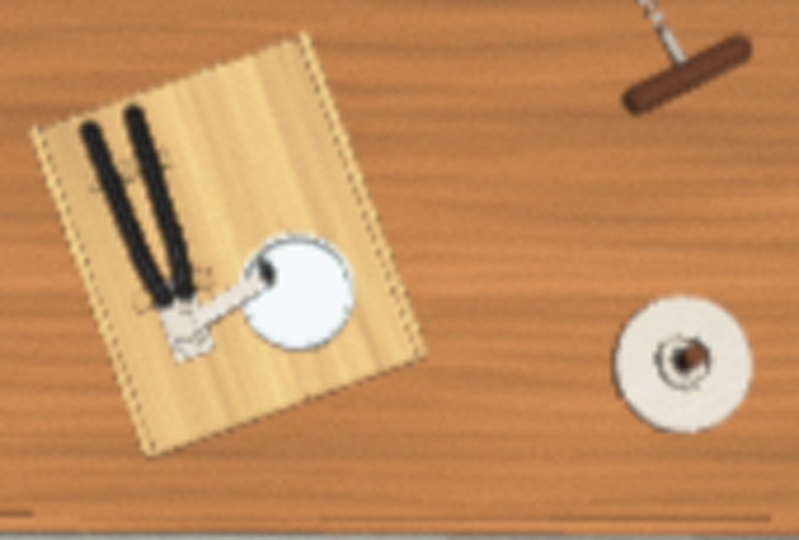

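Run:
```python
from h import *
c=cam('top')
g=lambda px,py,z: ray(c,235+(px+.5)/4.7-.5,130+(py+.5)/4.7-.5,z)[:2]
I=np.array([[185,145],[185,-75],[-75,-75],[-75,145]])/1000
Wc=np.array([g(*p,.022) for p in [(34,130),(306,34),(426,355),(150,457)]])
a=I-I.mean(0);b=Wc-Wc.mean(0);U,S,V=np.linalg.svd(a.T@b);R=(U@V).T
t=Wc.mean(0)-R@I.mean(0)
print('tin from corners',t,'yaw',np.degrees(np.arctan2(R[1,0],R[0,0])),'res mm',((I@R.T+t-Wc)*1000).round(1))
print('pivot',R@[0,.085]+t,'target knob',R@[.07,.085]+t)
print('tin circ @rim', g(299,292,.05),'@floor',g(299,292,.026),'pivot knob px',g(265,270,.096))
w=bot.camera('wrist');print(-np.array(w['R']).T@w['t'],w['R'][2],bot.sense()['tool_rot'])
from scipy.spatial.transform import Rotation as Ro
q=bot.sense()['tool_rot'];print(Ro.from_quat(np.roll(q,-1)).as_matrix().round(3))
```

```text
tin from corners [0.53171688 0.03812238] yaw 20.624857739902207 res mm [[-0.7  2.2]
 [ 1.2 -1.9]
 [ 0.3 -2.5]
 [-0.7  2.2]]
pivot [0.50177582 0.11767446] target knob [0.5672893 0.1423318]
tin circ @rim [0.52944622 0.03717604] @floor [0.53321914 0.0378682 ] pivot knob px [0.53769914 0.05994488]
[ 0.27440041 -0.59435006  0.37319062] [-0.31078685 -0.09416293 -0.94580383] [-3.62842368e-04  8.05975641e-01 -5.91948350e-01 -5.34220123e-04]
[[ 0.299 -0.954 -0.   ]
 [-0.954 -0.299  0.001]
 [-0.001  0.    -1.   ]]
```

```bash
python3 -m jog '{"offset":[[-1,-1,0],[-1,-1,0],[-1,-1,0],[-1,-1,0],[-1,-1,0],[-1,-1,0],[-1,-1,0],[-1,-1,0]],"yaw":[0,0,0,0,0,0,0,0]}' 1
python3 -m jog '{"offset":[[-1,-1,0],[-1,-1,0],[-1,-1,0],[-1,-1,0],[-1,-1,0],[-1,-1,0],[-1,-1,0],[-1,-1,0],[-1,-1,0],[-1,-1,0],[-1,-1,0],[-1,-1,0],[-1,-1,0],[-1,-1,0]],"yaw":[-0.58,-0.58,-0.58,-0.58,-0.58,-0.58,-0.58,-0.58,-0.58,-0.58,-0.58,-0.58,-0.58,-0.58]}' 0.7
cat >> h.py <<'E'
from scipy.spatial.transform import Rotation as Ro
def go(x,y,z,yaw=None):
    s=bot.sense(); M=Ro.from_quat(np.roll(s['tool_rot'],-1)).as_matrix(); p=np.array(s['tool_pos'])
    a=np.degrees(np.arctan2(M[1,0],M[0,0]))
    print('pos',p.round(4),'xdir',a.round(1),'tilt',M[2].round(3),'t',s['t'],'j',np.round(s['qpos'],2),'grip',s['grip_width'],'F',np.round(s['force'],1))
    print('offset',(M.T@(np.array([x,y,z])-p)/.25).round(4),'yaw',None if yaw is None else round(-((yaw-a+180)%360-180)/180,4))
E
python3 - <<'E'
from h import *
go(.538,.060,.11,32)
E
```

```text
t: 1.05
tool_pos: [0.362, -0.2993, 0.2531]
tool_rot: [-0.002, 0.81, -0.587, -0.001]
force: [0.4, -0.9, 0.6]
grip_width: 0.997
t: 2.45
tool_pos: [0.5219, 0.0154, 0.2542]
tool_rot: [-0.002, 0.96, 0.28, 0.001]
force: [0.3, -0.2, -0.1]
grip_width: 0.697
pos [0.5219 0.0154 0.2542] xdir 32.5 tilt [ 0.003 -0.002 -1.   ] t 2.45 j [ 0.48  0.19 -0.64  1.88  0.13  1.11  0.35] grip 0.6965110782251769 F [ 0.3 -0.2 -0.1]
offset [ 0.1487 -0.1146  0.5776] yaw 0.0026
```

```bash
python3 -m jog '{"offset":[[0.149,-0.115,0.15],[0.149,-0.115,0.35],[0.149,-0.115,0.52],[0.149,-0.115,0.6],[0.149,-0.115,0.654],[0.149,-0.115,0.654],[0.149,-0.115,0.654]],"yaw":[0,0,0,0,0,0,0]}' 0.5
python3 - <<'E'
from h import *
go(.538,.060,.09,32)
c=cam('wrist'); save(c,'w1.png',s=1.25)
E
python3 -m jog '{"offset":[[0,0,0],[0,0,0],[0,0,0],[0,0,0],[0,0,0],[0,0,0],[0,0,0],[0,0,0]],"yaw":[0,0,0,0,0,0,0,0]}' 0 20
```

```text
t: 3.15
tool_pos: [0.5392, 0.0602, 0.092]
tool_rot: [-0.001, 0.96, 0.279, 0.002]
force: [-0.0, -0.2, 0.4]
grip_width: 0.502
pos [0.5392 0.0602 0.092 ] xdir 32.4 tilt [ 0.004 -0.002 -1.   ] t 3.15 j [ 0.32  0.46 -0.59  1.96  0.34  0.82  0.11] grip 0.5015750585836716 F [-0.  -0.2  0.4]
offset [-0.0045 -0.0018  0.0079] yaw 0.0024
t: 4.0
tool_pos: [0.5411, 0.0602, 0.0942]
tool_rot: [-0.001, 0.96, 0.279, 0.004]
force: [-0.5, -1.6, 6.8]
grip_width: 0.127
```

View pics/w1.png

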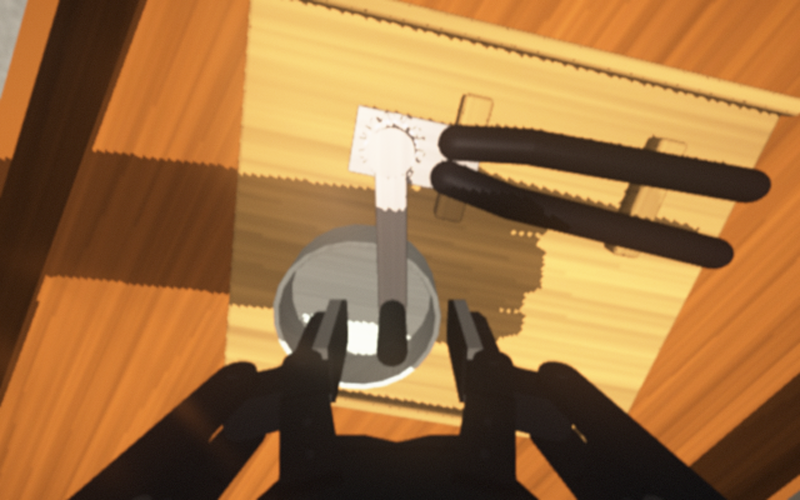

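The jaws hold the crank knob (width 10.8 mm). In the wrist view the bar runs from the pivot at (393,150) to the knob at (393,330). Next I work out the arc.

Run:
```python
from h import *
go(.541,.06,.096)
s=bot.sense(); M=Ro.from_quat(np.roll(s['tool_rot'],-1)).as_matrix(); p=np.array(s['tool_pos'])
P=np.array([.5018,.1177]); r=p[:2]-P; print(np.hypot(*r),np.degrees(np.arctan2(r[1],r[0])))
a0=np.degrees(np.arctan2(r[1],r[0])); D=20.6-a0
for k in range(1,13):
    d=np.radians(D*k/12); q=P+np.array([[np.cos(d),-np.sin(d)],[np.sin(d),np.cos(d)]])@r
    print((M.T@(np.array([*q,.097])-p)/.25).round(3).tolist(), round(-D*k/12/180,3))
```

```text
pos [0.5411 0.0602 0.0942] xdir 32.4 tilt [ 0.008  0.001 -1.   ] t 4.0 j [ 0.32  0.46 -0.59  1.95  0.34  0.82  0.11] grip 0.12708707392287485 F [-0.5 -1.6  6.8]
offset [-0.0008  0.0004 -0.0072] yaw None
0.0696671715548645 -55.62252438769222
[0.031, -0.003, -0.011] -0.035
[0.061, -0.009, -0.011] -0.071
[0.09, -0.018, -0.01] -0.106
[0.119, -0.031, -0.01] -0.141
[0.145, -0.047, -0.01] -0.176
[0.17, -0.065, -0.01] -0.212
[0.192, -0.086, -0.01] -0.247
[0.212, -0.11, -0.01] -0.282
[0.23, -0.135, -0.01] -0.318
[0.244, -0.163, -0.009] -0.353
[0.255, -0.192, -0.009] -0.388
[0.263, -0.221, -0.009] -0.423
```

```bash
python3 -m jog '{"offset":[[0,0,-0.01],[0.031,-0.003,-0.01],[0.061,-0.009,-0.01],[0.09,-0.018,-0.01],[0.119,-0.031,-0.01],[0.145,-0.047,-0.01],[0.17,-0.065,-0.01],[0.192,-0.086,-0.01],[0.212,-0.11,-0.01],[0.23,-0.135,-0.01],[0.244,-0.163,-0.01],[0.255,-0.192,-0.01],[0.263,-0.221,-0.01],[0.263,-0.221,-0.01],[0.263,-0.221,-0.01]],"yaw":[0,-0.035,-0.071,-0.106,-0.141,-0.176,-0.212,-0.247,-0.282,-0.318,-0.353,-0.388,-0.423,-0.423,-0.423]}'
python3 - <<'E'
from h import *
go(.567,.142,.097,109)
c=cam('wrist'); save(c,'w2.png',s=1)
E
```

```text
t: 5.5
tool_pos: [0.5656, 0.1415, 0.0951]
tool_rot: [0.001, 0.585, 0.811, 0.003]
force: [2.6, 2.0, -13.3]
grip_width: 0.127
pos [0.5656 0.1415 0.0951] xdir 108.4 tilt [ 0.002  0.005 -1.   ] t 5.5 j [ 0.37  0.61 -0.86  1.85  0.57  0.94  1.15] grip 0.12736542469037393 F [  2.6   2.  -13.3]
offset [ 0.0001  0.006  -0.0077] yaw -0.0032
```

View pics/w2.png

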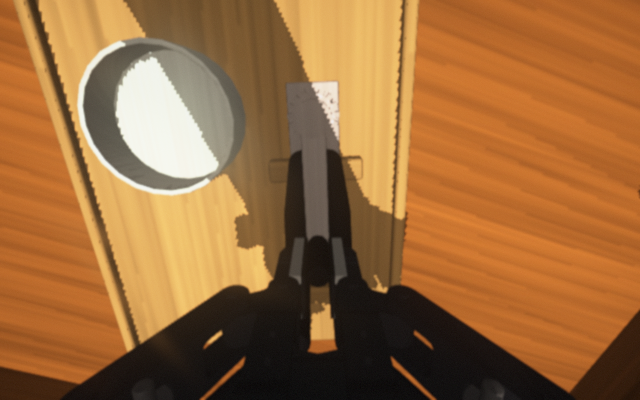

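Wrist view: the crank bar (315,190) now lies centred over the two handles. The jaws are at the knob (317,255). I release, lift, and go to the lids.

```bash
python3 -m jog '{"offset":[[0,0,0],[0,0,0],[0,0,0],[0,0,0],[0,0,-0.1],[0,0,-0.3],[0,0,-0.5],[0,0,-0.6],[0,0,-0.6]],"yaw":[0,0,0,0,0,0,0,0,0]}' 0.45
python3 - <<'E'
from h import *
c=cam('top'); P=cloud(c)
g=lambda z:0
go(.482,-.244,.245,10)
go(.482,-.244,.245,-80)
go(.482,-.244,.245,-20)
E
```

```text
t: 6.45
tool_pos: [0.5681, 0.1428, 0.2513]
tool_rot: [0.005, 0.585, 0.811, 0.007]
force: [0.5, 0.7, 1.5]
grip_width: 0.45
pos [0.5666 0.1418 0.2483] xdir 108.4 tilt [ 0.     0.011 -1.   ] t 6.5 j [ 0.48  0.43 -0.99  1.74  0.39  1.18  1.28] grip 0.4482692284566225 F [ 0.3 -0.  -0.3]
offset [-1.3572 -0.8085  0.004 ] yaw 0.5467
pos [0.5666 0.1418 0.2483] xdir 108.4 tilt [ 0.     0.011 -1.   ] t 6.5 j [ 0.48  0.43 -0.99  1.74  0.39  1.18  1.28] grip 0.4482692284566225 F [ 0.3 -0.  -0.3]
offset [-1.3572 -0.8085  0.004 ] yaw -0.9533
pos [0.5666 0.1418 0.2483] xdir 108.4 tilt [ 0.     0.011 -1.   ] t 6.5 j [ 0.48  0.43 -0.99  1.74  0.39  1.18  1.28] grip 0.4482692284566225 F [ 0.3 -0.  -0.3]
offset [-1.3572 -0.8085  0.004 ] yaw 0.7134
```

```bash
python3 -m jog '{"offset":[[-1,-0.6,0],[-1,-0.6,0],[-1,-0.6,0],[-1,-0.6,0],[-1,-0.6,0],[-1,-0.6,0],[-1,-0.6,0],[-1,-0.6,0],[-1,-0.6,0],[-1,-0.6,0],[-1,-0.6,0],[-1,-0.6,0]],"yaw":[0.49,0.49,0.49,0.49,0.49,0.49,0.49,0.49,0.49,0.49,0.49,0.49]}' 0.5
python3 - <<'E'
from h import *
go(.482,-.244,.15,20)
c=cam('top'); P=cloud(c); z=P[...,2]
# crank: dark knob in region above z .075
roi=np.zeros((400,640),bool); roi[150:225,240:330]=1
q=roi&(z>.078)&(z<.12); print('crank knob',np.median(P[q],0),q.sum())
# bar
# tin circle: dark edge -> z profile; white interior
hsv=cv2.cvtColor(c['img'],cv2.COLOR_RGB2HSV)
m=np.zeros((400,640),np.uint8); m[172:215,280:316]=((hsv[...,1]<70))[172:215,280:316]
n,l,s,ce=cv2.connectedComponentsWithStats(m); k=1+s[1:,4].argmax(); ct=cv2.findContours((l==k).astype(np.uint8),0,1)[0][0]
(u,v),r=cv2.minEnclosingCircle(ct); e=cv2.fitEllipse(ct); print('tin',(u,v,r),e); print(ray(c,e[0][0],e[0][1],.05), 'dia mm',np.array(e[1])/c['f']*1514, s[k])
save(c,'t2.png',(265,150,330,230),7)
E
```

```text
t: 7.7
tool_pos: [0.502, -0.1427, 0.245]
tool_rot: [-0.002, 0.984, 0.176, 0.004]
force: [0.2, -0.2, -0.1]
grip_width: 0.501
pos [ 0.502  -0.1427  0.245 ] xdir 20.2 tilt [ 0.008 -0.002 -1.   ] t 7.7 j [ 0.83  0.21 -0.7   1.89  0.15  1.09  0.43] grip 0.5005235498218799 F [ 0.2 -0.2 -0.1]
offset [-0.2184  0.3531  0.3778] yaw 0.0012
crank knob [0.56565699 0.14264529 0.09585474] 14
tin (297.5, 191.3000030517578, 12.788374900817871) ((297.68084716796875, 191.25787353515625), (23.847204208374023, 24.857484817504883), 175.31602478027344)
[0.53107406 0.03904269 0.05      ] dia mm [80.32768963 83.73075132] [286 179  25  26 499]
```

View pics/t2.png

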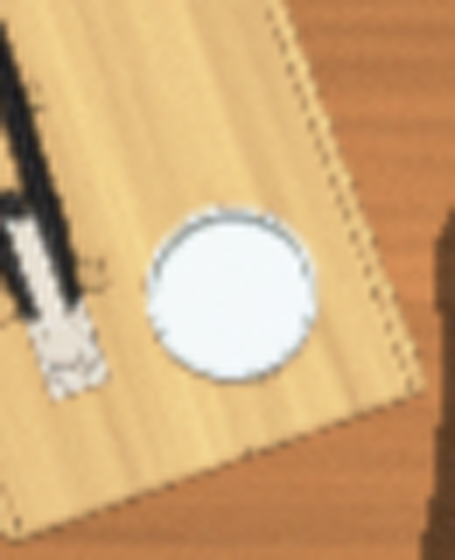

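The tin is at (0.531, 0.0385). The crank knob is at (0.566, 0.143), which matches the target for angle 0. I go down on the lid knob.

```bash
python3 -m jog '{"offset":[[-0.218,0.353,0],[-0.218,0.353,0.1],[-0.218,0.353,0.25],[-0.218,0.353,0.37],[-0.218,0.353,0.37],[-0.218,0.353,0.37]],"yaw":[0,0,0,0,0,0]}' 0.5
python3 - <<'E'
from h import *
go(.482,-.244,.079,20)
c=cam('wrist'); save(c,'w3.png',s=1)
E
```

```text
t: 8.35
tool_pos: [0.4821, -0.2431, 0.1517]
tool_rot: [-0.002, 0.984, 0.177, 0.004]
force: [0.8, -0.6, 0.2]
grip_width: 0.5
pos [ 0.4821 -0.2431  0.1517] xdir 20.3 tilt [ 0.008 -0.004 -1.   ] t 8.35 j [ 0.92  0.36 -0.6   1.93  0.24  0.92  0.55] grip 0.4999698860027053 F [ 0.8 -0.6  0.2]
offset [-0.0038  0.0041  0.2908] yaw 0.0019
```

View pics/w3.png

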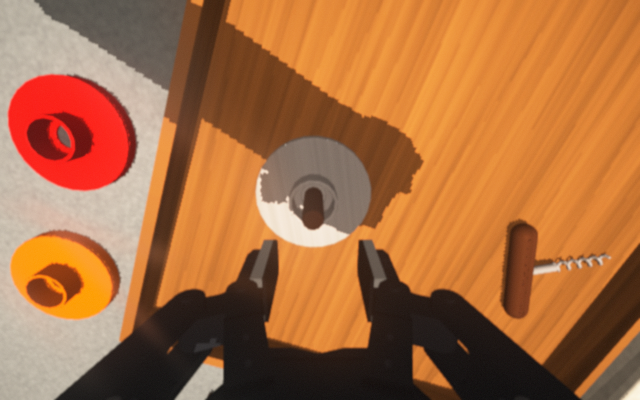

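Wrist view: the steel lids with the walnut knob are at (313,205), between the jaws in x. The red (70,130) and orange (65,275) look-alikes are outside the drawer. A quick depth check of the knob comes first.

Run:
```python
from h import *
c=cam('wrist'); P=cloud(c); roi=np.zeros((400,640),bool); roi[180:238,295:332]=1
q=roi&(P[...,2]>.055)&(P[...,2]<.1); Q=P[q]; print(q.sum(),Q.min(0),Q.max(0),Q.mean(0))
T=Q[Q[:,2]>.079]; print('top',T.mean(0),len(T))
p=np.median(T,0); go(*T.mean(0)[:2],.079,20)
```

```text
605 [ 0.47193804 -0.25207312  0.05501731] [ 0.48758328 -0.23691139  0.08453151] [ 0.4790045  -0.24217394  0.07689705]
top [ 0.47958975 -0.24397607  0.08261485] 377
pos [ 0.4841 -0.2436  0.154 ] xdir 20.4 tilt [ 0.011  0.001 -1.   ] t 8.45 j [ 0.92  0.36 -0.6   1.93  0.24  0.92  0.55] grip 0.4988375267024194 F [-0.3  0.1  0.3]
offset [-0.0206 -0.0052  0.2996] yaw 0.002
```

```bash
python3 -m jog '{"offset":[[-0.017,-0.003,0.1],[-0.017,-0.003,0.2],[-0.017,-0.003,0.26],[-0.017,-0.003,0.3],[-0.017,-0.003,0.3],[-0.017,-0.003,0.3]],"yaw":[0,0,0,0,0,0]}' 0.5
python3 -m jog '{"offset":[[0,0,0],[0,0,0],[0,0,0],[0,0,0],[0,0,0],[0,0,0],[0,0,0],[0,0,0]],"yaw":[0,0,0,0,0,0,0,0]}' 0 50
python3 -m jog '{"offset":[[0,0,-0.02],[0,0,-0.06],[0,0,-0.12],[0,0,-0.2],[0,0,-0.3],[0,0,-0.36],[0,0,-0.4],[0,0,-0.4],[0,0,-0.4]],"yaw":[0,0,0,0,0,0,0,0,0]}'
python3 - <<'E'
from h import *
go(.531,.0385,.19,20)
c=cam('wrist'); save(c,'w4.png',s=1)
E
```

```text
t: 9.05
tool_pos: [0.4815, -0.2443, 0.0798]
tool_rot: [-0.0, 0.984, 0.177, 0.006]
force: [0.2, 0.4, -0.3]
grip_width: 0.502
t: 9.85
tool_pos: [0.4818, -0.2447, 0.0804]
tool_rot: [0.0, 0.984, 0.177, 0.006]
force: [-3.5, -1.7, 5.1]
grip_width: 0.164
t: 10.75
tool_pos: [0.48, -0.2448, 0.1799]
tool_rot: [-0.0, 0.984, 0.177, 0.006]
force: [-0.0, -0.9, -2.0]
grip_width: 0.172
pos [ 0.48   -0.2448  0.1799] xdir 20.4 tilt [ 0.011  0.002 -1.   ] t 10.75 j [ 0.94  0.31 -0.62  1.91  0.21  0.97  0.58] grip 0.1715945324081239 F [-0.  -0.9 -2. ]
offset [ 0.5862 -0.9914 -0.0357] yaw 0.0021
```

View pics/w4.png

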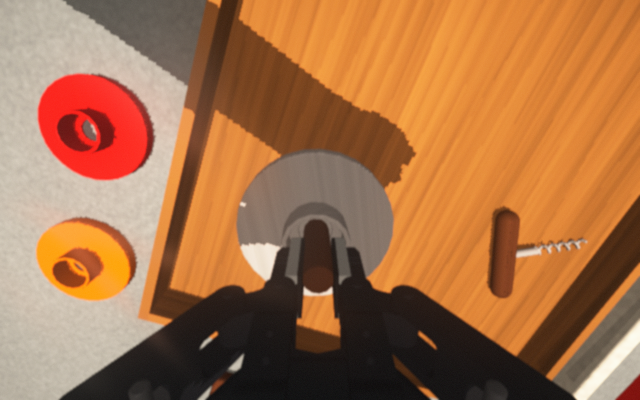

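The lids are held (weight about 2 N, knob width 14.6 mm) and hang level in view, the disc at (315,220). I carry them over the tin.

```bash
python3 -m jog '{"offset":[[0.04,-0.06,-0.02],[0.1,-0.17,-0.02],[0.17,-0.29,-0.02],[0.24,-0.41,-0.02],[0.31,-0.53,-0.02],[0.38,-0.65,-0.02],[0.45,-0.77,-0.02],[0.51,-0.87,-0.02],[0.56,-0.94,-0.02],[0.586,-0.991,-0.02],[0.586,-0.991,-0.02],[0.586,-0.991,-0.02]],"yaw":[0,0,0,0,0,0,0,0,0,0,0,0]}'
python3 - <<'E'
from h import *
go(.531,.0385,.123)
c=cam('scene'); P=cloud(c)
save(c,'s4.png',(270,150,450,300),4)
w=cam('wrist'); Q=cloud(w); im=w['img']; hsv=cv2.cvtColor(im,cv2.COLOR_RGB2HSV)
z=Q[...,2]
m=(hsv[...,1]<60)&(z>.115)&(z<.15)&(abs(Q[...,0]-.531)<.08)&(abs(Q[...,1]-.0385)<.08)
L=Q[m]; print('lid plate',m.sum(),L.min(0),L.max(0),np.median(L,0))
A=np.c_[L[:,:2],np.ones(len(L))]; print('plane',np.linalg.lstsq(A,L[:,2],rcond=None)[0])
E
```

```text
t: 12.0
tool_pos: [0.5298, 0.0393, 0.1851]
tool_rot: [-0.001, 0.984, 0.178, 0.005]
force: [-0.3, -0.2, -2.1]
grip_width: 0.166
pos [0.5298 0.0393 0.1851] xdir 20.5 tilt [ 0.009  0.001 -1.   ] t 12.0 j [ 0.51  0.32 -0.76  1.92  0.26  0.99 -0.01] grip 0.16592801309666 F [-0.3 -0.2 -2.1]
offset [0.001  0.0046 0.2485] yaw None
lid plate 8114 [ 0.48211493 -0.01011248  0.12254966] [0.57704723 0.08823377 0.14995282] [0.52784981 0.05784831 0.13590508]
plane [-0.01719523 -0.00856868  0.1457321 ]
```

View pics/s4.png

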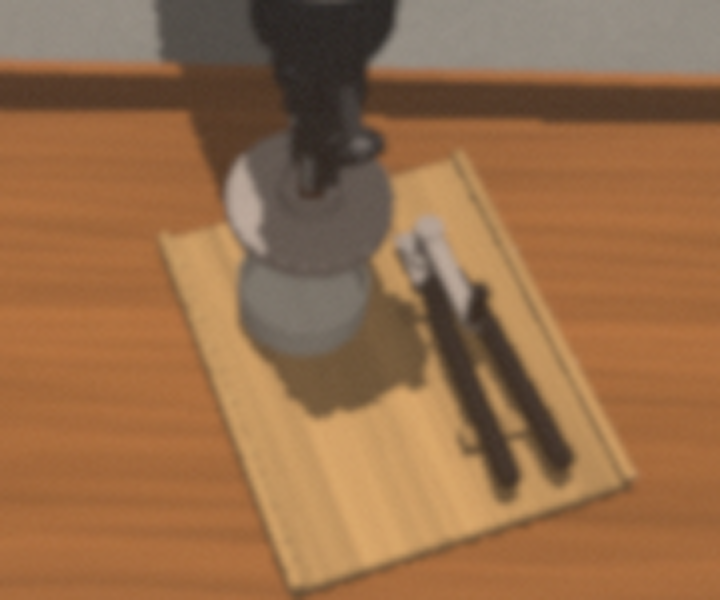

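Scene view: the lids hang level over the tin (lid centre (308,200), tin (305,300) in the crop). The crank lies along the handles. I lower slowly.

```bash
python3 -m jog '{"offset":[[0.003,0.003,0.08],[0.003,0.004,0.16],[0.003,0.004,0.22],[0.003,0.004,0.24],[0.003,0.004,0.26],[0.003,0.004,0.275],[0.003,0.004,0.285],[0.003,0.004,0.295],[0.003,0.004,0.3],[0.003,0.004,0.305],[0.003,0.004,0.305]],"yaw":[0,0,0,0,0,0,0,0,0,0,0]}'
```

```text
t: 13.2
tool_pos: [0.5319, 0.0369, 0.1089]
tool_rot: [-0.0, 0.984, 0.176, 0.005]
force: [0.3, 0.6, -1.8]
grip_width: 0.169
```

```bash
python3 -m jog '{"offset":[[0,0,0.004],[0,0,0.008],[0,0,0.012],[0,0,0.014],[0,0,0.014]],"yaw":[0,0,0,0,0]}'
```

```text
t: 13.7
tool_pos: [0.5319, 0.0369, 0.1065]
tool_rot: [0.0, 0.984, 0.176, 0.004]
force: [-3.9, -2.4, 5.2]
grip_width: 0.166
```

Contact came at the expected height. I release and rise straight up.

```bash
python3 -m jog '{"offset":[[0,0,0],[0,0,0],[0,0,0],[0,0,0],[0,0,0],[0,0,0]],"yaw":[0,0,0,0,0,0]}' 0.6
python3 -m jog '{"offset":[[0,0,-0.05],[0,0,-0.12],[0,0,-0.2],[0,0,-0.22],[0,0,-0.22],[0,0,-0.22],[0,0,-0.22]],"yaw":[0,0,0,0,0,0,0]}' 0.8
python3 - <<'E'
from h import *
w=cam('wrist'); Q=cloud(w); hsv=cv2.cvtColor(w['img'],cv2.COLOR_RGB2HSV); z=Q[...,2]
near=(np.hypot(Q[...,0]-.531,Q[...,1]-.038)<.07)
m=near&(z>.05)&(z<.064)&(hsv[...,1]<60); L=Q[m]
A=np.c_[L[:,:2],np.ones(len(L))]; print('plate',len(L),np.median(L,0),L.min(0),L.max(0),np.linalg.lstsq(A,L[:,2],rcond=None)[0])
k=near&(np.hypot(Q[...,0]-.531,Q[...,1]-.038)<.018)&(z>.103)&(z<.116); print('knob top',k.sum(),Q[k].mean(0))
n=near&(z>.072)&(z<.082); print('neck top',n.sum(),Q[n].mean(0),Q[n].min(0),Q[n].max(0))
save(w,'w5.png',s=1)
go(*Q[k].mean(0)[:2],.07,20)
E
```

```text
t: 14.3
tool_pos: [0.5319, 0.0369, 0.1064]
tool_rot: [0.0, 0.984, 0.176, 0.004]
force: [0.7, -0.0, 0.1]
grip_width: 0.599
t: 15.0
tool_pos: [0.5306, 0.0366, 0.1604]
tool_rot: [0.0, 0.984, 0.176, 0.003]
force: [0.6, 0.2, -0.2]
grip_width: 0.8
plate 4746 [0.54077827 0.05681803 0.0569742 ] [ 0.50288235 -0.01188975  0.05188942] [0.57772949 0.08640305 0.0639787 ] [0.00137367 0.00302051 0.05608181]
knob top 475 [0.53111613 0.03860962 0.10829955]
neck top 717 [0.52805005 0.04135422 0.076365  ] [0.51002517 0.01794237 0.07202032] [0.54960828 0.0572036  0.08199491]
pos [0.5306 0.0367 0.1604] xdir 20.3 tilt [ 0.006  0.001 -1.   ] t 15.05 j [ 0.49  0.36 -0.74  1.94  0.3   0.95 -0.04] grip 0.8008410575352037 F [-0.8  0.2  0.7]
offset [ 0.0025 -0.007   0.3615] yaw 0.0016
```

View pics/w5.png

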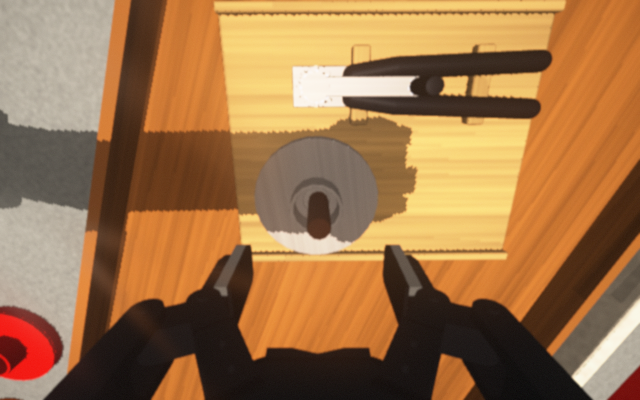

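Wrist view: the lids sit home and level on the tin (plate z 57 mm, knob top 108 mm, centre (0.531, 0.039)). The crank is still aligned at (400,85). Now the neck grasp.

```bash
python3 -m jog '{"offset":[[0.0025,-0.007,0],[0.0025,-0.007,0.1],[0.0025,-0.007,0.2],[0.0025,-0.007,0.26],[0.0025,-0.007,0.29],[0.0025,-0.007,0.31],[0.0025,-0.007,0.318],[0.0025,-0.007,0.318],[0.0025,-0.007,0.318]],"yaw":[0,0,0,0,0,0,0,0,0]}' 0.7
python3 -m jog '{"offset":[[0,0,0],[0,0,0],[0,0,0],[0,0,0],[0,0,0],[0,0,0],[0,0,0],[0,0,0]],"yaw":[0,0,0,0,0,0,0,0]}' 0 50
python3 - <<'E'
from h import *
go(.531,.0386,.17,20)
E
```

```text
t: 15.95
tool_pos: [0.5318, 0.0387, 0.0817]
tool_rot: [0.0, 0.984, 0.176, 0.004]
force: [-0.5, -0.3, -0.5]
grip_width: 0.701
t: 16.75
tool_pos: [0.5324, 0.0387, 0.0828]
tool_rot: [0.001, 0.984, 0.176, 0.005]
force: [-1.9, -0.4, 5.4]
grip_width: 0.442
pos [0.5324 0.0387 0.0828] xdir 20.3 tilt [ 0.009  0.003 -1.   ] t 16.75 j [ 0.43  0.48 -0.68  1.98  0.41  0.81 -0.13] grip 0.44228494927500234 F [-1.9 -0.4  5.4]
offset [-0.0025 -0.0006 -0.3487] yaw 0.0016
```

```bash
python3 -m jog '{"offset":[[0,0,-0.01],[0,0,-0.025],[0,0,-0.05],[0,0,-0.08],[0,0,-0.11],[0,0,-0.14],[0,0,-0.17],[0,0,-0.2],[0,0,-0.24],[0,0,-0.28],[0,0,-0.32],[0,0,-0.35],[0,0,-0.36],[0,0,-0.36],[0,0,-0.36],[0,0,-0.36]],"yaw":[0,0,0,0,0,0,0,0,0,0,0,0,0,0,0,0]}'
python3 - <<'E'
from h import *
go(.531,.0386,.17,20)
c=cam('scene'); save(c,'s6.png',(270,120,470,300),3.2)
t=cam('top'); P=cloud(t); z=P[...,2]; roi=np.zeros((400,640),bool); roi[150:225,240:330]=1
q=roi&(z>.078)&(z<.12)&(P[...,1]>.11); print('crank knob',np.median(P[q],0),q.sum())
w=cam('wrist'); Q=cloud(w); z=Q[...,2]; hsv=cv2.cvtColor(w['img'],cv2.COLOR_RGB2HSV)
m=(hsv[...,1]<60)&(z>.13)&(z<.16)&(np.hypot(Q[...,0]-.531,Q[...,1]-.039)<.06); L=Q[m]; A=np.c_[L[:,:2],np.ones(len(L))]; print('outer',len(L),np.median(L,0),np.linalg.lstsq(A,L[:,2],rcond=None)[0])
E
```

```text
t: 18.35
tool_pos: [0.5311, 0.0386, 0.1723]
tool_rot: [0.001, 0.984, 0.176, 0.004]
force: [1.3, 0.5, -0.8]
grip_width: 0.44
pos [0.5311 0.0386 0.1723] xdir 20.3 tilt [ 0.008  0.003 -1.   ] t 18.35 j [ 0.5   0.34 -0.75  1.93  0.29  0.97 -0.03] grip 0.4403415577020681 F [ 1.3  0.5 -0.8]
offset [-0.0006 -0.0003  0.009 ] yaw 0.0016
crank knob [0.56493291 0.14348045 0.09169648] 15
outer 12479 [0.5305142  0.05478758 0.1465282 ] [ 0.00344563 -0.01546755  0.14625622]
```

View pics/s6.png

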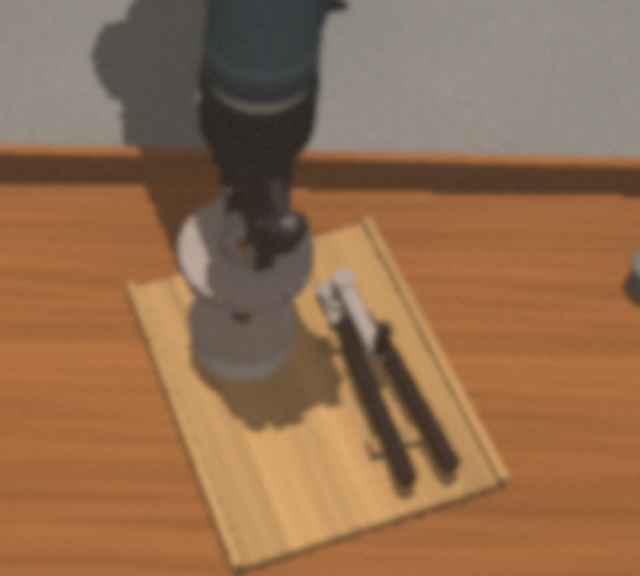

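The outer lid is held with its underside at about 143 mm and is level. The inner lid is on the tin, its knob at (240,316) below. One depth check of the inner lid, then I hand in.

```bash
python3 -m jog '{"offset":[[0,0,0],[0,0,0],[0,0,0],[0,0,0]],"yaw":[0,0,0,0]}'
python3 - <<'E'
from h import *
c=cam('scene'); P=cloud(c); z=P[...,2]; d=np.hypot(P[...,0]-.531,P[...,1]-.0386)
m=(d<.041)&(d>.012)&(z>.045)&(z<.065); L=P[m]; A=np.c_[L[:,:2]-[.531,.0386],np.ones(len(L))]
print('inner flange top (want .054)',len(L),np.median(L,0),np.linalg.lstsq(A,L[:,2],rcond=None)[0])
s=bot.sense(); print(s['grip_width'],s['force'],s['t'])
bot.close_job()
E
```

```text
t: 18.9
tool_pos: [0.5313, 0.0387, 0.1724]
tool_rot: [0.001, 0.984, 0.176, 0.004]
force: [-0.5, -0.2, -0.6]
grip_width: 0.446
inner flange top (want .054) 402 [0.54596425 0.03791834 0.05398533] [-0.01007725  0.0006128   0.05397566]
0.4479508112415897 [-0.05407934 -0.25322373 -0.2076861 ] 18.95
the job is handed in; nothing more can be done
```

I did all three steps in order and handed the job in at 18.95 s. No verdict is reported.

- **Crank:** I gripped its knob and swung it along its arc until it lay over the handles. The knob last measured (0.565, 0.143), about 2 mm from the straight-back target.
- **Lids onto the tin:** I carried the pair by the walnut knob, lowered it until I felt contact at the expected height, and let go. The plate then read z 57 mm and level, centred within about 1 mm of the tin.
- **Outer lid off:** I lifted it by the neck and was still holding it at hand-in. Its underside is about 107 mm above the inner lid's origin (83 mm needed), with a tilt of about 0.016 rad.
- **Inner lid:** At hand-in its flange top read 54.0 mm, exactly the home height, with a tilt of about 0.01 rad.

One reading disagreed: the last wrist force along z was only −0.2 to −0.8 N, against about −1 N expected for the 100 g lid. Force noise is about that size, and the grip width (0.448) and pictures show the lid held. I did not re-measure the corkscrew, pourer or fish opener at the end, but the arm never worked near them.

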